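# Pack turned globe feet head to tail in a follower tray

### The job

Get the tray of globe feet ready to ship: put the two feet that stand on the table into the wooden tray with the one already there, as they stand, so that the three make a single row, alternately hub up, hub down, hub up, with the flanges overlapping. Push the tray's sliding follower up against them until the row is packed tight against the fixed end, with no play left, and leave the black-lidded pigment jar and the yellow-lidded ink pot at the back where they stand.

Things in the scene. Friction and masses are not known exactly. Their poses are not given: they have to be found in the camera images.
- tray: Open light-wood tray, fixed to the table, 84 wide x 290 long; the row runs along its own y axis. Origin: centre of the underside. Floor 8 thick. Channel 68 wide (x -34 to +34); long side walls 8 thick, tops 24 above the table. Fixed end wall 42 high, inner face at y = +137; low wall, 24 high, at the other end, inner face at y = -137.
- follower (a joint): Travel of the follower along the tray's +y from its rearmost place, m (0 to 0.11). A brown wooden plate across the channel, 12 thick, top 62 above the table, riding on both side walls; front face at tray y = -0.085 + value. Slides stiffly (4 N alone, about 9 N pushing feet), stays where left. Three feet packed alternately are 150 long: it stops at about 0.072.
- follower_back (a point): Middle of the follower's rear face (66 wide, towards the tray's -y end), 45 above the table: press here along the tray's +y to slide it. The cheeks on the side walls are 30 long, 102 wide overall. Axes parallel to the tray's.
- foot_first_mid (a point): Foot already in the tray near the fixed end, hub up. All three feet are the same hat-shaped turned dark-wood part: flange 60 diameter x 12 thick, hub 30 diameter, 56 high overall, brass ring at the hub's end, grey felt on the flange's flat face, about 0.12 kg. Point on its axis, half-way up (28 above its standing face); z up. Flange lowest, hub above.
- foot_hub_down_mid (a point): Same foot, standing upside down on the table on its hub's end: flange on top (44 to 56 above what it stands on, felt upward). Point on its axis, 28 above its standing face; z up as it stands. Tips if pushed high. Can be gripped across the 60 flange. Lowered with its axis 45 or more from a hub-up neighbour's, it clears that neighbour.
- foot_hub_up_mid (a point): Same foot, standing hub up on the table on its flange. Point on its axis, 28 above its standing face; z up. Can be gripped across the 30 hub. Lowered beside a hub-down foot, its axis must be more than 60 away for its flange to pass that foot's flange; once down it slides under it, to 45.
- pigment_jar: Bystander: glass jar with black lid, 59 diameter, 95 high, at the back of the table; origin at the centre of its underside.
- ink_pot: Bystander: low glass pot with yellow lid, 52 diameter, 40 high, at the back of the table; origin at the centre of its underside.
Things that resemble listed ones, but are neither listed nor needed, are in the scene too. What is shaped like the part that bears foot_hub_up_mid but blue is not meant.

How it is judged:
At the end, for the whole second after the job is handed in: All three feet stand upright on the tray floor (3 mm, 0.08 rad) in one row, the hub-down foot in the middle: its axis within 49 mm of both others (45 is touching), 15 mm of the centre line; outer axes over 82 mm apart; follower beyond 0.068 (tight is 0.072) (value of joint follower above 0.068 m and horizontal distance between each of foot_first_mid, foot_hub_up_mid and foot_hub_down_mid below 0.049 m and horizontal distance between foot_first_mid and foot_hub_up_mid above 0.082 m and x of foot_hub_down_mid in the frame of tray between -0.015 and 0.015 m and z of each of foot_hub_down_mid, foot_hub_up_mid, foot_first_mid in the frame of tray below 0.039 m and angle between each of foot_hub_down_mid, foot_hub_up_mid, foot_first_mid's own z axis and vertical below 0.08 rad).
It fails at once if the pigment jar is moved more than 40 mm (distance of pigment_jar from where it was at the start of the episode above 0.04 m).
It fails at once if the ink pot is moved more than 40 mm (distance of ink_pot from where it was at the start of the episode above 0.04 m).
It also fails if it takes over 64 s, if anything falls off the work surface, if the arm or the gripper's body presses on something with over 40 N, if the wrist force passes 120 N, or if a joint passes its speed limit or range.

### The arm

A 6-joint arm with a two-finger parallel gripper is mounted at the origin on the work surface; the furniture and walls round the work are solid. World frame = base frame: x ahead of the robot, y to its left, z up, the work surface at z = 0. Lengths are in m, angles in rad, forces in N, time in s.
With the tool pointing down it reaches from about 0.3 to 0.775 m from the base axis. Payload 14.6 kg.
Tool frame: the origin (TCP) lies on the front face of the gripper's body, between the roots of the fingers; the fingertips stand 97 mm ahead of it and the grasp point (between the pads) lies 78 mm ahead of it; z points along the fingers, y is the direction in which the jaws open and shut (so a half turn about z gives the same grasp; the last joint's range is limited). The gripper opens to 94 mm and grips with 3 to 60 N. Pads are 16 mm wide; open, the fingers measure 119 mm over their backs; the gripper's body (75 mm by 177 mm) begins 78 mm behind the grasp point.
Start: joints at [1.228, 0.3, 1.521, -0, 1.321, -0.067], TCP at [0.15, 0.529, 0.303] pointing down, gripper open.
Joint ranges: [-3.03, 3.03], [-0.79, 2.21], [0.23, 2.52], [-1.04, 4.18], [0, 3.07], [-2.55, 2.55]. Speed limits (rad/s): [2.22, 2.22, 2.57, 3.14, 3.14, 3.14].

### API

Orientations are given as [roll, pitch, yaw] about the fixed x, y, z axes, in that order (R = Rz(yaw) Ry(pitch) Rx(roll)).
In Python, from station import ctrl gives the robot as it stands. The module is installed in compiled form; this text tells all that it offers.
- The arm moves only by the shell command python3 -m pendant 'ROWS' [FORCE]. ROWS is JSON, a list of rows, each an object of numbers: "rx", "ry", "rz": the turn, a rotation vector about the tool's x, y, z each as a share of 4 degrees, from -1 to 1; "tx", "ty", "tz": the shift along the tool's x, y, z each as a share of 0.04 m, from -1 to 1; "grip": the gripper command: -1 is fully open, 1 is shut, values between are in proportion. A call has 1 to 8 rows; each row shifts and turns the pose as measured when the row begins, along the tool's axes as they then stand; what a row does not reach is not made up. A row lasts 1/12 s, in which the tool goes at most 41.7 mm and 7.16 degrees, less where a joint would pass 70% of its speed; a pose out of reach is approached as far as the arm can. A call with a number of a shift or a turn outside -1 to 1 is refused whole. A call with a gripper value outside its range is refused whole. The fingers move at their own pace and stop on an object; FORCE is the grip in N (left out, the last holds). Time passes only in rows, so rows that do not move let the fingers close. It gives the time, the measured TCP pose, the force and the opening at its end, in the units of the state.
- ctrl.get_obs(): the state, without advancing time (a new reading comes with each control period).
- ctrl.camera(name): name is "scene" or "side" or "wrist"; returns a dict with "pixels" (480x640x3 uint8, blue, green, red), "fx", "fy", "cx", "cy" (pixels), "world_from_camera" (4x4, takes a point from camera to world coordinates). Camera axes: x right, y up, looking along -z (the intrinsics and any distortion apply to the point x, -y, -z); pixel columns grow to the right and rows downward; lengths in m; the calibration is good to about 2 mm. A picture is of the moment at which its call begins. There is no depth.
- ctrl.hand_in(): hands the job in, once; it reports no verdict.
The state is a dict: "time_s": time; "qpos": joint angles; "joint_vel": joint speeds; "tau": joint torques, N m; "ee_pos": TCP position; "eef_rot": TCP orientation; "force": force on the tool from outside, world axes, zero at the start; "moment": the same for the moment, N m; "grip_width": finger opening in m.
Only numpy, scipy, OpenCV 4.12 (cv2) and the standard library are available. Lean on these libraries where they do the work, as an engineer would, in place of code of your own. Each camera call takes 0.05 s, during which the arm holds its last target.

## Working session

There is one attempt and no reset: what is moved stays moved. The work goes in short steps, Python scripts to look and compute and a shell command to move; the robot and the scene stay as the last step left them, time stands still between calls to the robot, and variables do not carry over. Pictures are saved under pics/ and viewed, and the job is handed in when it is done.

```bash
mkdir -p pics; python3 - <<'E'
from station import ctrl
import cv2
o=ctrl.get_obs()
for k in o: print(k,o[k])
for n in ("scene","side","wrist"):
    c=ctrl.camera(n); cv2.imwrite(f"pics/{n}0.png",c["pixels"]); print(n,c["fx"],c["fy"],c["cx"],c["cy"],c["world_from_camera"],[k for k in c])
E
```

```text
time_s 0.0
qpos [ 1.22838712e+00  3.00451142e-01  1.52157609e+00 -1.14349620e-05
  1.32070504e+00 -6.66102643e-02]
joint_vel [ 1.93876098e-03  3.36957675e-04  7.45037207e-04 -6.41273355e-05
  1.60552646e-03 -1.06947129e-05]
tau [-2.26513730e-03 -5.31800616e+01 -3.52731764e+01  7.07883853e-02
  2.44493445e-02 -5.24157784e-06]
ee_pos [0.14973273 0.52906828 0.30209933]
eef_rot [-3.14045483e+00 -6.48026464e-05  2.86579651e+00]
force [ 0.86280962  0.50844588 -0.15595067]
moment [-0.02363881 -0.00999643 -0.02228783]
grip_width 0.09379432617533624
scene 456.18863835060114 456.18863835060114 322.2404904647063 236.62758859179468 [[ 0.8582852   0.30965478 -0.40921929  0.21644803]
 [-0.51290356  0.49179136 -0.70361296 -0.62117523]
 [-0.01662661  0.81379062  0.58092028  0.55709079]
 [ 0.          0.          0.          1.        ]] ['pixels', 'fx', 'fy', 'cx', 'cy', 'world_from_camera']
side 589.4173239786049 589.4173239786049 317.8080523459765 240.15839775312276 [[ 0.96628905 -0.23141696  0.1128347   0.72094941]
 [ 0.25737459  0.85699363 -0.44645296 -0.53857757]
 [ 0.00661817  0.46044339  0.8876644   1.0592901 ]
 [ 0.          0.          0.          1.        ]] ['pixels', 'fx', 'fy', 'cx', 'cy', 'world_from_camera']
wrist 336.18363927234543 336.18363927234543 319.6896417901519 245.51134132543632 [[ 2.72333049e-01 -9.31705336e-01 -2.40332849e-01  7.98412945e-02]
 [ 9.62202998e-01  2.63618975e-01  6.83405165e-02  5.48409582e-01]
 [-3.16924736e-04 -2.49860369e-01  9.68281827e-01  3.85714637e-01]
 [ 0.00000000e+00  0.00000000e+00  0.00000000e+00  1.00000000e+00]] ['pixels', 'fx', 'fy', 'cx', 'cy', 'world_from_camera']
```

View pics/scene0.png

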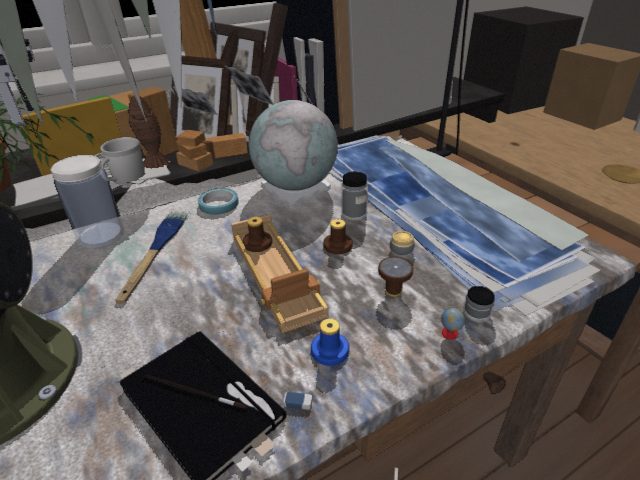

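View pics/side0.png

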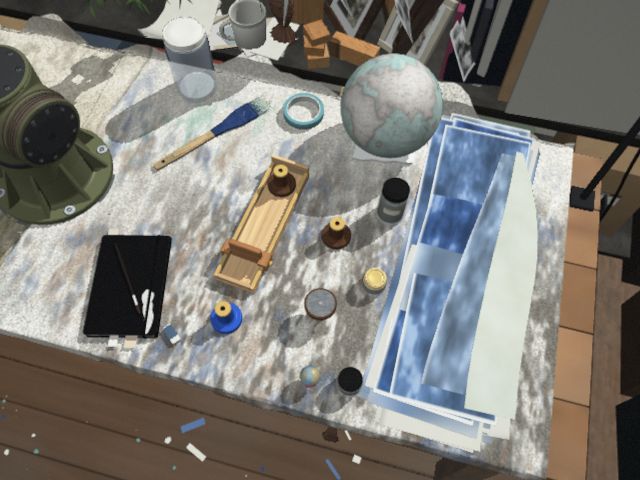

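View pics/wrist0.png

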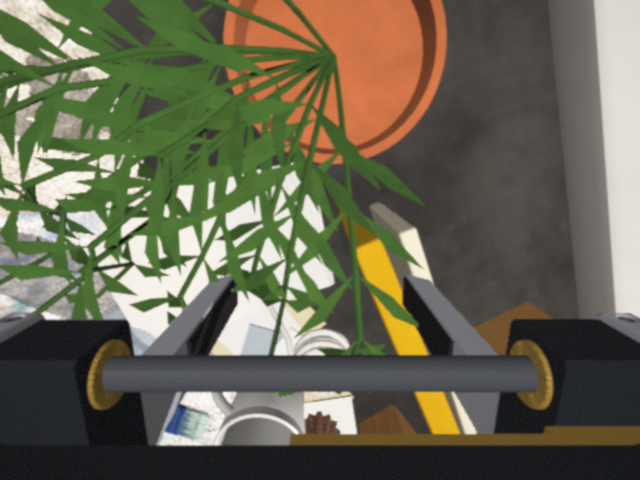

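The scene camera shows the tray around (275,275), with the first foot at (257,235). The hub-up foot is at (338,240), the hub-down foot at (395,275), the blue decoy at (330,345), the jar at (354,195) and the ink pot at (402,243). I'll enlarge the side view so I can measure from it.

```bash
python3 - <<'E'
import cv2
a=cv2.imread("pics/side0.png")[140:340,190:420]
cv2.imwrite("pics/side0z.png",cv2.resize(a,None,fx=3,fy=3,interpolation=cv2.INTER_CUBIC)[:600,:690])
a=cv2.imread("pics/scene0.png")[160:340,220:440]
cv2.imwrite("pics/scene0z.png",cv2.resize(a,None,fx=3,fy=3,interpolation=cv2.INTER_CUBIC))
E
```

```text
(no output)
```

View pics/side0z.png

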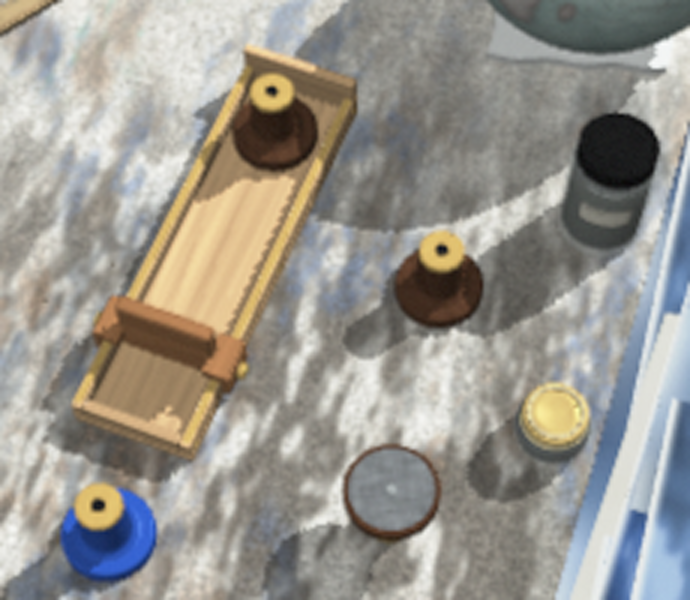

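View pics/scene0z.png

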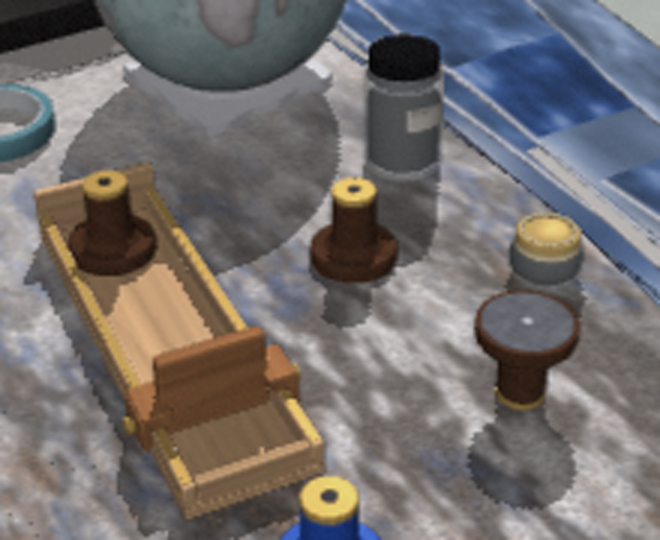

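```bash
cat > h.py <<'E'
import numpy as np, cv2
from station import ctrl
def ray(c,u,v):
    R=np.array(c["world_from_camera"]); d=np.array([(u-c["cx"])/c["fx"],-(v-c["cy"])/c["fy"],-1.])
    return R[:3,3],R[:3,:3]@d
def plane(c,u,v,z):
    p,d=ray(c,u,v); return p+d*(z-p[2])/d[2]
def proj(c,P):
    R=np.array(c["world_from_camera"]); q=R[:3,:3].T@(np.array(P)-R[:3,3]); return c["cx"]+c["fx"]*q[0]/-q[2], c["cy"]-c["fy"]*q[1]/-q[2]
def tri(c1,uv1,c2,uv2):
    p,d=ray(c1,*uv1);q,e=ray(c2,*uv2)
    A=np.stack([d,-e],1); s=np.linalg.lstsq(A,q-p,rcond=None)[0]
    a,b=p+d*s[0],q+e*s[1]; return (a+b)/2,np.linalg.norm(a-b)
def blobs(img,lo,hi,roi,minA=20):
    x0,y0,x1,y1=roi; hsv=cv2.cvtColor(img,cv2.COLOR_BGR2HSV)[y0:y1,x0:x1]
    m=cv2.morphologyEx(cv2.inRange(hsv,lo,hi),cv2.MORPH_CLOSE,np.ones((5,5)))
    out=[]
    for k in cv2.findContours(m,cv2.RETR_EXTERNAL,cv2.CHAIN_APPROX_NONE)[0]:
        if cv2.contourArea(k)>minA and len(k)>=5:
            M=cv2.moments(k);e=cv2.fitEllipse(k); out.append((round(e[0][0]+x0,1),round(e[0][1]+y0,1),cv2.contourArea(k),[round(t,1) for t in e[1]]))
    return out
E
python3 - <<'E'
from h import *
S=ctrl.camera("side");C=ctrl.camera("scene")
print("side brass",blobs(S["pixels"],(18,110,110),(32,255,255),(190,140,420,340)))
print("scene brass",blobs(C["pixels"],(18,110,110),(32,255,255),(220,160,440,370)))
# felt
print("side felt",blobs(S["pixels"],(80,15,60),(130,80,150),(300,283,345,325)))
print("scene felt",blobs(C["pixels"],(80,15,60),(130,80,150),(375,255,415,285)))
for n,c,L in (("S",S,dict(nearL=(73,405,.024),nearR=(193,455,.024),farL=(247,47,.042),farR=(357,80,.042))),("C",C,dict(nearL=(190,485,.024),nearR=(325,440,.024),farL=(37,192,.042),farR=(150,163,.042)))):
    ox,oy=(190,140) if n=="S" else (220,160)
    for k,(u,v,z) in L.items(): print(n,k,plane(c,u/3+ox,v/3+oy,z).round(4))
E
```

```text
side brass [(222.4, 308.5, 157.5, [13.9, 14.6]), (373.9, 279.3, 67.0, [15.7, 16.5]), (256.4, 278.2, 48.5, [5.2, 22.6]), (220.6, 263.6, 34.5, [2.5, 23.6]), (336.7, 223.7, 134.5, [12.4, 14.1]), (286.3, 213.9, 175.0, [4.2, 79.3]), (345.2, -121.2, 315.5, [76.2, 589.5])]
scene brass [(329.1, 326.1, 215.0, [14.8, 18.7]), (278.3, 313.4, 38.0, [3.4, 20.9]), (320.6, 299.9, 38.0, [3.1, 19.0]), (402.3, 238.6, 165.0, [11.5, 18.7]), (250.3, 261.1, 118.5, [2.7, 71.1]), (287.1, 249.3, 88.5, [2.4, 59.6]), (337.4, 223.7, 87.0, [8.3, 13.6]), (254.5, 221.0, 91.5, [8.0, 14.8])]
side felt [(320.5, 302.6, 436.5, [23.7, 24.3])]
scene felt [(395.1, 266.9, 386.5, [17.4, 28.5])]
S nearL [ 0.4172 -0.1423  0.024 ]
S nearR [ 0.5017 -0.1552  0.024 ]
S farL [0.448  0.1413 0.042 ]
S farR [0.5297 0.1346 0.042 ]
C nearL [ 0.4193 -0.1431  0.024 ]
C nearR [ 0.4982 -0.1521  0.024 ]
C farL [0.4472 0.1381 0.042 ]
C farR [0.5279 0.13   0.042 ]
```

```bash
python3 - <<'E'
from h import *
S=ctrl.camera("side");C=ctrl.camera("scene")
f=lambda a,b,t,z:print(t,*[x.round(4) if hasattr(x,'round') else x for x in tri(S,a,C,b)],plane(S,*a,z).round(4),plane(C,*b,z).round(4))
f((336.7,223.7),(337.4,223.7),"hubup",.056)
f((320.5,302.6),(395.1,266.9),"hubdown",.056)
f((190+272/3,140+93/3),(254.5,221),"first",.064)
f((373.9,279.3),(402.3,238.6),"ink",.04)
f((190+617/3,140+150/3),(220+403/3,160+58/3),"jar",.095)
# follower top rear/front edges ends (zoomed)
for u,v in((118,300),(213,335),(118,318),(210,357)): print("fol S",plane(S,u/3+190,v/3+140,.062).round(4))
for u,v in((155,355),(265,330),(262,340)): print("fol C",plane(C,u/3+220,v/3+160,.062).round(4))
E
```

```text
hubup [0.6195 0.0118 0.0529] 0.0008 [0.6196 0.0105 0.056 ] [0.6171 0.0074 0.056 ]
hubdown [ 0.6311 -0.156   0.0541] 0.0009 [ 0.6311 -0.1563  0.056 ] [ 0.6297 -0.1582  0.056 ]
first [0.4803 0.0972 0.0604] 0.0003 [0.4812 0.0948 0.064 ] [0.4783 0.0923 0.064 ]
ink [ 0.7148 -0.0755  0.033 ] 0.0001 [ 0.7148 -0.0787  0.04  ] [ 0.7081 -0.0829  0.04  ]
jar [0.7158 0.0962 0.0858] 0.0016 [0.7154 0.091  0.095 ] [0.7061 0.0811 0.095 ]
fol S [ 0.4314 -0.0806  0.062 ]
fol S [ 0.4971 -0.0885  0.062 ]
fol S [ 0.4356 -0.0927  0.062 ]
fol S [ 0.4998 -0.1037  0.062 ]
fol C [ 0.4329 -0.0791  0.062 ]
fol C [ 0.4953 -0.0926  0.062 ]
fol C [ 0.4895 -0.0993  0.062 ]
```

```bash
python3 - <<'E'
from h import *
S=ctrl.camera("side");C=ctrl.camera("scene")
p,e=tri(S,(391.5,105),C,(293.5,145)); print("globe",p,e, np.linalg.norm(p-np.array(S["world_from_camera"])[:3,3])*51/589)
p,e=tri(S,(187,34),C,(76,165)); print("whitejar",p,e)
E
python3 -m pendant '[{"tx":-0.7,"ty":-0.66,"tz":-0.2,"grip":-1},{"tx":-0.7,"ty":-0.66,"tz":-0.2,"grip":-1},{"tx":-0.7,"ty":-0.66,"grip":-1},{"tx":-0.7,"ty":-0.66,"grip":-1},{"tx":-0.7,"ty":-0.66,"grip":-1},{"tx":-0.7,"ty":-0.66,"grip":-1}]' 20
```

```text
globe [0.66695395 0.28248258 0.10745829] 0.002890000378396997 0.1089433426044579
whitejar [0.21405628 0.3138923  0.16178621] 0.006856613908689239$[0]: bad value
```

```bash
python3 -m pendant '[{"rx":0,"ry":0,"rz":0,"tx":-0.7,"ty":-0.66,"tz":-0.2,"grip":-1},{"rx":0,"ry":0,"rz":0,"tx":-0.7,"ty":-0.66,"tz":-0.2,"grip":-1},{"rx":0,"ry":0,"rz":0,"tx":-0.7,"ty":-0.66,"tz":0,"grip":-1},{"rx":0,"ry":0,"rz":0,"tx":-0.7,"ty":-0.66,"tz":0,"grip":-1},{"rx":0,"ry":0,"rz":0,"tx":-0.7,"ty":-0.66,"tz":0,"grip":-1},{"rx":0,"ry":0,"rz":0,"tx":-0.7,"ty":-0.66,"tz":0,"grip":-1}]' 20
```

```text
time_s: 0.95
ee_pos: [0.2688, 0.3275, 0.3175]
eef_rot: [-3.14, -0.0, 2.875]
force: [1.7, 0.1, 0.0]
grip_width: 0.0943
```

```bash
python3 -m pendant '[{"rx":0,"ry":0,"rz":0.5,"tx":-0.65,"ty":-0.66,"tz":0,"grip":-1},{"rx":0,"ry":0,"rz":1,"tx":-0.6,"ty":-0.7,"tz":0,"grip":-1},{"rx":0,"ry":0,"rz":1,"tx":-0.55,"ty":-0.72,"tz":0,"grip":-1},{"rx":0,"ry":0,"rz":1,"tx":-0.5,"ty":-0.75,"tz":0,"grip":-1},{"rx":0,"ry":0,"rz":1,"tx":-0.45,"ty":-0.8,"tz":0,"grip":-1},{"rx":0,"ry":0,"rz":1,"tx":-0.4,"ty":-0.8,"tz":0,"grip":-1},{"rx":0,"ry":0,"rz":1,"tx":-0.3,"ty":-0.5,"tz":0,"grip":-1},{"rx":0,"ry":0,"rz":1,"tx":0,"ty":0,"tz":0,"grip":-1}]'
cat > go.py <<'E'
import sys; from h import *
from scipy.spatial.transform import Rotation as Ro
# usage: go.py x y z yaw -> remaining shift in tool units (0.04 m) and rotvec in 4deg units
t=np.array([float(a) for a in sys.argv[1:4]]); yaw=float(sys.argv[4])
o=ctrl.get_obs(); R=Ro.from_euler("xyz",o["eef_rot"]); T=Ro.from_euler("xyz",[np.pi,0,yaw])
print("shift u",(R.inv().apply(t-o["ee_pos"])/.04).round(2),"turn u",(np.degrees((R.inv()*T).as_rotvec())/4).round(2),"shift u in final axes",(T.inv().apply(t-o["ee_pos"])/.04).round(2), "q",np.round(o["qpos"],2),"F",np.round(o["force"],1),"w",round(o["grip_width"],4))
E
python3 go.py .6305 -.157 .25 1.471
```

```text
time_s: 1.62
ee_pos: [0.3102, 0.0801, 0.3185]
eef_rot: [3.14, 0.003, 2.326]
force: [-0.4, 1.1, -0.2]
grip_width: 0.0943
shift u [-9.8   1.76  1.75] turn u [ 0.05  0.03 12.25] shift u in final axes [-5.1   8.56  1.71] q [ 0.14 -0.26  2.06 -0.    1.34 -0.62] F [-0.4  1.1 -0.2] w 0.0943
```

```bash
python3 -m pendant '[{"rx":0,"ry":0,"rz":1,"tx":-0.8,"ty":0.2,"tz":0,"grip":-1},{"rx":0,"ry":0,"rz":1,"tx":-0.8,"ty":0.3,"tz":0,"grip":-1},{"rx":0,"ry":0,"rz":1,"tx":-0.8,"ty":0.3,"tz":0,"grip":-1},{"rx":0,"ry":0,"rz":1,"tx":-0.7,"ty":0.4,"tz":0,"grip":-1},{"rx":0,"ry":0,"rz":1,"tx":-0.7,"ty":0.5,"tz":0,"grip":-1},{"rx":0,"ry":0,"rz":1,"tx":-0.6,"ty":0.5,"tz":0,"grip":-1},{"rx":0,"ry":0,"rz":1,"tx":-0.6,"ty":0.6,"tz":0,"grip":-1},{"rx":0,"ry":0,"rz":1,"tx":-0.5,"ty":0.6,"tz":0,"grip":-1}]'
python3 go.py .6305 -.157 .25 1.471
```

```text
time_s: 2.28
ee_pos: [0.5455, -0.0587, 0.3223]
eef_rot: [3.131, 0.002, 1.737]
force: [-0.4, 0.6, 0.1]
grip_width: 0.094
shift u [-2.77  1.67  1.83] turn u [0.16 0.01 3.8 ] shift u in final axes [-2.23  2.36  1.81] q [-0.17  0.28  1.5   0.    1.35 -0.34] F [-0.4  0.6  0.1] w 0.094
```

```bash
python3 -m pendant '[{"rx":0,"ry":0,"rz":1,"tx":-0.6,"ty":0.5,"tz":0.4,"grip":-1},{"rx":0,"ry":0,"rz":1,"tx":-0.6,"ty":0.5,"tz":0.4,"grip":-1},{"rx":0,"ry":0,"rz":1,"tx":-0.6,"ty":0.5,"tz":0.4,"grip":-1},{"rx":0,"ry":0,"rz":0.8,"tx":-0.5,"ty":0.5,"tz":0.4,"grip":-1},{"rx":0,"ry":0,"rz":0,"tx":0,"ty":0,"tz":0,"grip":-1}]'
python3 go.py .6305 -.157 .25 1.471
python3 - <<'E'
from h import *
c=ctrl.camera("wrist");cv2.imwrite("pics/w1.png",c["pixels"]);print(c["world_from_camera"])
E
```

```text
time_s: 2.7
ee_pos: [0.6387, -0.1526, 0.2547]
eef_rot: [3.129, -0.001, 1.452]
force: [-0.1, 0.2, -0.2]
grip_width: 0.0941
shift u [-0.13 -0.19  0.12] turn u [ 0.17 -0.01 -0.27] shift u in final axes [-0.13 -0.19  0.12] q [-0.29  0.57  1.25  0.    1.31 -0.17] F [-0.1  0.2 -0.2] w 0.0941
[[ 0.99285793  0.1180962   0.0169239   0.64577125]
 [-0.11859827  0.96162165  0.24742322 -0.08126307]
 [ 0.01294535 -0.24766325  0.96875969  0.3383926 ]
 [ 0.          0.          0.          1.        ]]
```

View pics/w1.png

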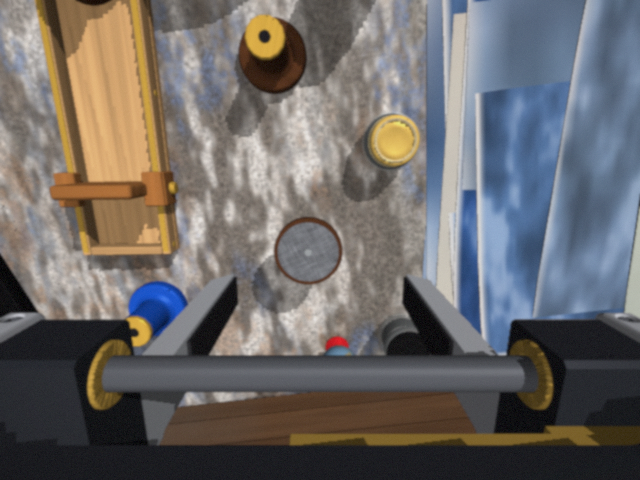

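The wrist view shows the felt disc at (308,250), the hub-up foot's ring at (264,37), the ink pot at (393,140), and the small black-lidded decoy near (405,337).

```bash
python3 - <<'E'
from h import *
c=ctrl.camera("wrist");S=ctrl.camera("side");p=c["pixels"]
f=blobs(p,(80,10,50),(130,80,150),(280,222,338,278));print(f)
print("hubdown",[plane(c,a[0],a[1],.056).round(4) for a in f if a[2]>800], plane(c,308,250,.056).round(4))
print("hubup",plane(c,264.5,37,.056).round(4)); print("ink",plane(c,393,140,.04).round(4))
print("decoy jar S",plane(S,350,381,.04).round(4), "tray nearL", plane(c,86,253,.024).round(4),"nearR",plane(c,176,253,.024).round(4))
print("hubdown both",tri(S,(320.5,302.6),c,(308.5,250)))
E
```

```text
[(308.6, 252.0, 2424.0, [53.2, 58.4])]
hubdown [array([ 0.63  , -0.1571,  0.056 ])] [ 0.6297 -0.1552  0.056 ]
hubup [0.6178 0.0131 0.056 ]
ink [ 0.7131 -0.0714  0.04  ]
decoy jar S [ 0.7161 -0.2772  0.04  ] tray nearL [ 0.4147 -0.1412  0.024 ] nearR [ 0.5005 -0.1515  0.024 ]
hubdown both (array([ 0.63047777, -0.15566258,  0.05441543]), np.float64(0.0008612406614582517))
```

```bash
python3 -m pendant '[{"rx":0.17,"ry":0,"rz":-0.25,"tx":-0.1,"ty":-0.2,"tz":0.1,"grip":-1},{"rx":0,"ry":0,"rz":0,"tx":0,"ty":0,"tz":0,"grip":-1}]'
python3 go.py .630 -.1565 .128 1.471
```

```text
time_s: 3.02
ee_pos: [0.6285, -0.1505, 0.2583]
eef_rot: [3.133, -0.0, 1.481]
force: [0.3, -1.6, 0.6]
grip_width: 0.094
shift u [-0.15  0.02  3.26] turn u [ 0.12 -0.    0.14] shift u in final axes [-0.15  0.05  3.26] q [-0.29  0.55  1.28  0.    1.31 -0.2 ] F [ 0.3 -1.6  0.6] w 0.094
```

```bash
python3 -m pendant '[{"rx":0.1,"ry":0,"rz":0.1,"tx":-0.1,"ty":0.04,"tz":0.7,"grip":-1},{"rx":0,"ry":0,"rz":0,"tx":-0.05,"ty":0,"tz":0.7,"grip":-1},{"rx":0,"ry":0,"rz":0,"tx":0,"ty":0,"tz":0.6,"grip":-1},{"rx":0,"ry":0,"rz":0,"tx":0,"ty":0,"tz":0.3,"grip":-1},{"rx":0,"ry":0,"rz":0,"tx":0,"ty":0,"tz":0,"grip":-1}]'
python3 go.py .630 -.1565 .128 1.471
```

```text
time_s: 3.43
ee_pos: [0.6315, -0.1526, 0.1738]
eef_rot: [3.124, 0.002, 1.479]
force: [0.6, -0.1, -0.3]
grip_width: 0.0943
shift u [-0.1  -0.05  1.14] turn u [0.25 0.03 0.11] shift u in final axes [-0.1  -0.03  1.14] q [-0.29  0.63  1.35  0.    1.14 -0.2 ] F [ 0.6 -0.1 -0.3] w 0.0943
```

```bash
python3 -m pendant '[{"rx":0.25,"ry":0,"rz":0.1,"tx":-0.1,"ty":-0.04,"tz":0.5,"grip":-1},{"rx":0.1,"ry":0,"rz":0,"tx":0,"ty":0,"tz":0.4,"grip":-1},{"rx":0.1,"ry":0,"rz":0,"tx":0,"ty":0,"tz":0.25,"grip":-1},{"rx":0.05,"ry":0,"rz":0,"tx":0,"ty":0,"tz":0.05,"grip":-1}]'
python3 go.py .630 -.1565 .128 1.471
```

```text
time_s: 3.77
ee_pos: [0.6319, -0.1551, 0.1306]
eef_rot: [-3.132, 0.004, 1.474]
force: [-0.2, 0.3, -1.3]
grip_width: 0.0938
shift u [-0.04 -0.04  0.07] turn u [-0.14  0.06  0.04] shift u in final axes [-0.04 -0.04  0.07] q [-0.3   0.7   1.35 -0.01  1.1  -0.2 ] F [-0.2  0.3 -1.3] w 0.0938
```

```bash
python3 -m pendant '[{"rx":-0.14,"ry":0.05,"rz":0,"tx":-0.04,"ty":-0.04,"tz":0.05,"grip":-0.3},{"rx":0,"ry":0,"rz":0,"tx":0,"ty":0,"tz":0,"grip":-0.1},{"rx":0,"ry":0,"rz":0,"tx":0,"ty":0,"tz":0,"grip":0.2},{"rx":0,"ry":0,"rz":0,"tx":0,"ty":0,"tz":0,"grip":0.4},{"rx":0,"ry":0,"rz":0,"tx":0,"ty":0,"tz":0,"grip":1},{"rx":0,"ry":0,"rz":0,"tx":0,"ty":0,"tz":0,"grip":1},{"rx":0,"ry":0,"rz":0,"tx":0,"ty":0,"tz":0,"grip":1},{"rx":0,"ry":0,"rz":0,"tx":0,"ty":0,"tz":0,"grip":1}]' 20
python3 go.py .630 -.1565 .23 1.471
```

```text
time_s: 4.43
ee_pos: [0.6313, -0.1565, 0.1325]
eef_rot: [3.136, 0.001, 1.475]
force: [1.3, 0.3, -2.2]
grip_width: 0.0594
shift u [-0.   -0.02 -2.44] turn u [0.08 0.01 0.05] shift u in final axes [-0.   -0.03 -2.44] q [-0.3   0.69  1.36  0.    1.09 -0.2 ] F [ 1.3  0.3 -2.2] w 0.0594
```

```bash
python3 -m pendant '[{"rx":0.05,"ry":0,"rz":0,"tx":0,"ty":0,"tz":-0.4,"grip":1},{"rx":0,"ry":0,"rz":0,"tx":0,"ty":0,"tz":-0.8,"grip":1},{"rx":0,"ry":0,"rz":0,"tx":0,"ty":0,"tz":-0.9,"grip":1},{"rx":0,"ry":0,"rz":0,"tx":0.4,"ty":-0.3,"tz":-0.5,"grip":1},{"rx":0,"ry":0,"rz":0,"tx":0.6,"ty":-0.5,"tz":0,"grip":1},{"rx":0,"ry":0,"rz":0,"tx":0.6,"ty":-0.5,"tz":0,"grip":1},{"rx":0,"ry":0,"rz":0,"tx":0.6,"ty":-0.5,"tz":0,"grip":1},{"rx":0,"ry":0,"rz":0,"tx":0.6,"ty":-0.5,"tz":0,"grip":1}]'
python3 go.py .477 .034 .22 1.471
```

```text
time_s: 5.1
ee_pos: [0.5482, -0.0361, 0.2393]
eef_rot: [3.141, 0.0, 1.469]
force: [0.2, 0.3, -1.5]
grip_width: 0.0594
shift u [ 1.56 -1.95  0.48] turn u [ 0.01  0.   -0.04] shift u in final axes [ 1.57 -1.95  0.48] q [-0.13  0.36  1.6  -0.    1.19 -0.03] F [ 0.2  0.3 -1.5] w 0.0594
```

```bash
python3 -m pendant '[{"rx":0,"ry":0,"rz":0,"tx":0.4,"ty":-0.5,"tz":0,"grip":1},{"rx":0,"ry":0,"rz":0,"tx":0.4,"ty":-0.5,"tz":0,"grip":1},{"rx":0,"ry":0,"rz":0,"tx":0.35,"ty":-0.45,"tz":0.1,"grip":1},{"rx":0,"ry":0,"rz":0,"tx":0.2,"ty":-0.3,"tz":0.1,"grip":1},{"rx":0,"ry":0,"rz":0,"tx":0,"ty":0,"tz":0,"grip":1},{"rx":0,"ry":0,"rz":0,"tx":0,"ty":0,"tz":0,"grip":1}]'
python3 go.py .477 .044 .22 1.471
python3 - <<'E'
from h import *
for n in("wrist","side","scene"):
    c=ctrl.camera(n);cv2.imwrite(f"pics/{n}2.png",c["pixels"])
a=cv2.imread("pics/side2.png")[130:300,200:340];cv2.imwrite("pics/side2z.png",cv2.resize(a,None,fx=3.5,fy=3.5,interpolation=cv2.INTER_CUBIC))
E
```

```text
time_s: 5.6
ee_pos: [0.4777, 0.0316, 0.232]
eef_rot: [3.14, -0.001, 1.473]
force: [0.4, 0.1, -2.3]
grip_width: 0.0594
shift u [ 0.31 -0.05  0.3 ] turn u [ 0.02 -0.01  0.03] shift u in final axes [ 0.31 -0.05  0.3 ] q [-0.01  0.22  1.8   0.    1.12  0.09] F [ 0.4  0.1 -2.3] w 0.0594
```

View pics/wrist2.png

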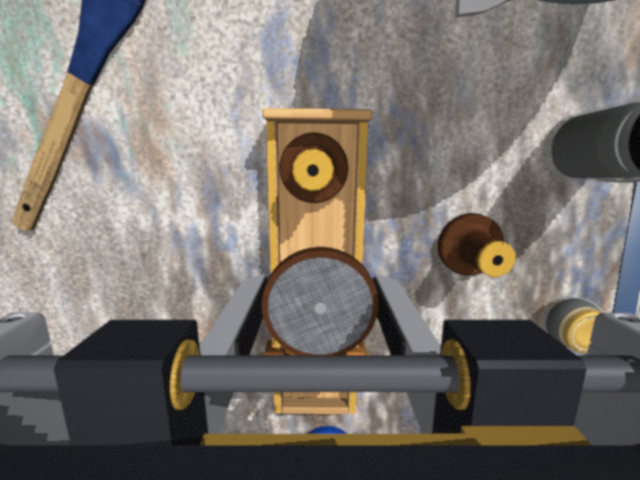

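View pics/scene2.png

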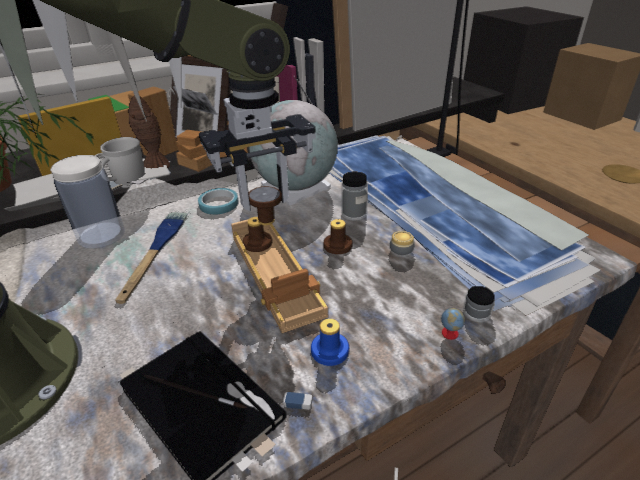

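```bash
python3 - <<'E'
from h import *
c=ctrl.camera("wrist")
P=lambda u,v,z:plane(c,u,v,z).round(4)
print("first",P(313,170,.064)); print("end",P(264,115,.042),P(371,116,.042),"front edge",P(266,120,.042),P(369,121,.042)); print("near",P(275,411,.024),P(355,411,.024))
print("held",P(320.5,301,.1555),P(320,308,.1555)); print("hubup",P(496.5,258.5,.056)); print("obs",ctrl.get_obs()["ee_pos"])
E
```

```text
first [0.4798 0.0952 0.064 ]
end [0.4464 0.139  0.042 ] [0.5277 0.1303 0.042 ] front edge [0.4474 0.1353 0.042 ] [0.5259 0.1268 0.042 ]
near [ 0.4153 -0.1416  0.024 ] [ 0.4968 -0.1498  0.024 ]
held [0.4787 0.0322 0.1555] [0.478  0.0283 0.1555]
hubup [0.6195 0.0112 0.056 ]
obs [0.47830503 0.0308121  0.23174762]
```

```bash
python3 -m pendant '[{"rx":0,"ry":0,"rz":0,"tx":0.3,"ty":-0.03,"tz":0.1,"grip":1},{"rx":0,"ry":0,"rz":0,"tx":0,"ty":0,"tz":0.3,"grip":1},{"rx":0,"ry":0,"rz":0,"tx":0,"ty":0,"tz":0.3,"grip":1},{"rx":0,"ry":0,"rz":0,"tx":0,"ty":0,"tz":0,"grip":1}]'
python3 go.py .477 .0437 .1415 1.469
```

```text
time_s: 6.13
ee_pos: [0.4802, 0.0433, 0.2026]
eef_rot: [3.139, -0.001, 1.468]
force: [-0.9, -0.0, -1.3]
grip_width: 0.0593
shift u [-0.   -0.08  1.53] turn u [ 0.04 -0.01 -0.01] shift u in final axes [ 0.   -0.08  1.53] q [0.01 0.26 1.82 0.   1.06 0.12] F [-0.9 -0.  -1.3] w 0.0593
```

```bash
python3 -m pendant '[{"rx":0,"ry":0,"rz":0,"tx":0,"ty":-0.08,"tz":0.4,"grip":1},{"rx":0,"ry":0,"rz":0,"tx":0,"ty":0,"tz":0.4,"grip":1},{"rx":0,"ry":0,"rz":0,"tx":0,"ty":0,"tz":0.4,"grip":1},{"rx":0,"ry":0,"rz":0,"tx":0,"ty":0,"tz":0.2,"grip":1},{"rx":0,"ry":0,"rz":0,"tx":0,"ty":0,"tz":0.1,"grip":1},{"rx":0,"ry":0,"rz":0,"tx":0,"ty":0,"tz":0,"grip":1}]'
python3 go.py .477 .0437 .1415 1.469
```

```text
time_s: 6.63
ee_pos: [0.4793, 0.0448, 0.1417]
eef_rot: [3.137, -0.001, 1.467]
force: [-0.9, -1.0, -1.9]
grip_width: 0.0593
shift u [-0.03 -0.06  0.  ] turn u [ 0.06 -0.02 -0.03] shift u in final axes [-0.03 -0.06  0.  ] q [0.02 0.36 1.87 0.   0.92 0.12] F [-0.9 -1.  -1.9] w 0.0593
```

```bash
python3 -m pendant '[{"rx":0.06,"ry":0,"rz":0,"tx":-0.03,"ty":-0.05,"tz":0.05,"grip":1},{"rx":0,"ry":0,"rz":0,"tx":0,"ty":0,"tz":0.08,"grip":1}]'
python3 go.py .477 .0437 .1415 1.469
python3 - <<'E'
from h import *
for n in("scene","side"): 
    c=ctrl.camera(n);a=c["pixels"][120:300,210:350];cv2.imwrite(f"pics/{n}3z.png",cv2.resize(a,None,fx=3.3,fy=3.3,interpolation=cv2.INTER_CUBIC))
E
```

```text
time_s: 6.8
ee_pos: [0.4778, 0.0439, 0.1387]
eef_rot: [3.141, -0.002, 1.467]
force: [-16.2, 0.5, 33.1]
grip_width: 0.0592
shift u [-0.01 -0.02 -0.07] turn u [ 0.02 -0.02 -0.03] shift u in final axes [-0.01 -0.02 -0.07] q [0.01 0.36 1.87 0.   0.91 0.12] F [-16.2   0.5  33.1] w 0.0592
```

View pics/scene3z.png

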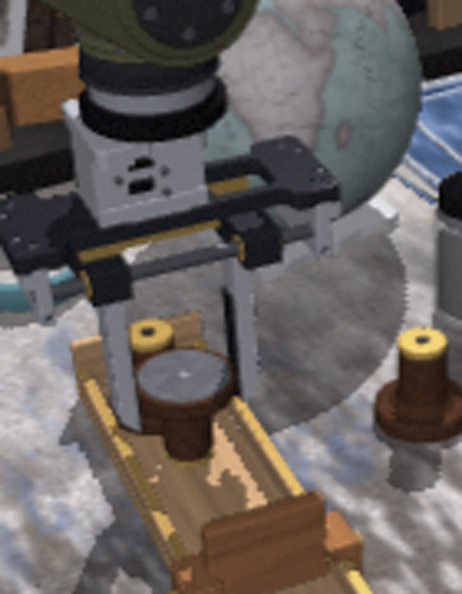

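The foot is standing on the tray floor in front of the first one, with 33 N of contact force. I'll release it now.

```bash
python3 -m pendant '[{"rx":0,"ry":0,"rz":0,"tx":0,"ty":0,"tz":-0.05,"grip":1},{"rx":0,"ry":0,"rz":0,"tx":0,"ty":0,"tz":0,"grip":0.2},{"rx":0,"ry":0,"rz":0,"tx":0,"ty":0,"tz":0,"grip":-0.4},{"rx":0,"ry":0,"rz":0,"tx":0,"ty":0,"tz":0,"grip":-0.8},{"rx":0,"ry":0,"rz":0,"tx":0,"ty":0,"tz":0,"grip":-0.8},{"rx":0,"ry":0,"rz":0,"tx":0,"ty":0,"tz":0,"grip":-0.8}]'
python3 go.py .619 .011 .24 1.469
```

```text
time_s: 7.4
ee_pos: [0.4789, 0.0438, 0.1435]
eef_rot: [3.135, -0.002, 1.466]
force: [0.1, -0.1, -0.1]
grip_width: 0.082
shift u [-0.44  3.58 -2.39] turn u [ 0.09 -0.03 -0.04] shift u in final axes [-0.46  3.57 -2.41] q [0.01 0.35 1.87 0.   0.92 0.12] F [ 0.1 -0.1 -0.1] w 0.082
```

```bash
python3 -m pendant '[{"rx":0.09,"ry":0,"rz":0,"tx":0,"ty":0,"tz":-0.6,"grip":-0.8},{"rx":0,"ry":0,"rz":0,"tx":0,"ty":0,"tz":-0.9,"grip":-0.8},{"rx":0,"ry":0,"rz":0,"tx":0,"ty":0,"tz":-0.9,"grip":-0.8},{"rx":0,"ry":0,"rz":0,"tx":-0.1,"ty":0.8,"tz":0,"grip":-0.5},{"rx":0,"ry":0,"rz":0,"tx":-0.1,"ty":0.95,"tz":0,"grip":-0.5},{"rx":0,"ry":0,"rz":0,"tx":-0.1,"ty":0.95,"tz":0,"grip":-0.5},{"rx":0,"ry":0,"rz":0,"tx":-0.1,"ty":0.8,"tz":0,"grip":-0.5},{"rx":0,"ry":0,"rz":0,"tx":0,"ty":0,"tz":0,"grip":-0.5}]'
python3 go.py .619 .011 .12 1.469
```

```text
time_s: 8.07
ee_pos: [0.6206, 0.012, 0.2467]
eef_rot: [3.137, -0.002, 1.468]
force: [-0.6, 0.3, -1.3]
grip_width: 0.0705
shift u [-0.04 -0.05  3.17] turn u [ 0.06 -0.03 -0.02] shift u in final axes [-0.03 -0.04  3.17] q [-0.04  0.5   1.37  0.    1.26  0.06] F [-0.6  0.3 -1.3] w 0.0705
```

```bash
python3 -m pendant '[{"rx":0.06,"ry":0,"rz":0,"tx":-0.03,"ty":-0.05,"tz":0.6,"grip":-0.5},{"rx":0,"ry":0,"rz":0,"tx":0,"ty":0,"tz":0.7,"grip":-0.5},{"rx":0.05,"ry":0,"rz":0,"tx":0,"ty":0,"tz":0.5,"grip":-0.5},{"rx":0.05,"ry":0,"rz":0,"tx":0,"ty":0,"tz":0.2,"grip":-0.5},{"rx":0,"ry":0,"rz":0,"tx":0,"ty":0,"tz":0,"grip":-0.5}]'
python3 go.py .619 .011 .12 1.469
python3 - <<'E'
from h import *
for n in("side","wrist","scene"): 
    c=ctrl.camera(n);cv2.imwrite(f"pics/{n}4.png",c["pixels"])
E
```

```text
time_s: 8.48
ee_pos: [0.6194, 0.0107, 0.1632]
eef_rot: [-3.135, -0.002, 1.467]
force: [-1.3, 1.0, -0.1]
grip_width: 0.0707
shift u [ 0.   -0.    1.08] turn u [-0.1  -0.04 -0.03] shift u in final axes [ 0.01 -0.01  1.08] q [-0.04  0.59  1.44  0.    1.12  0.06] F [-1.3  1.  -0.1] w 0.0707
```

View pics/wrist4.png

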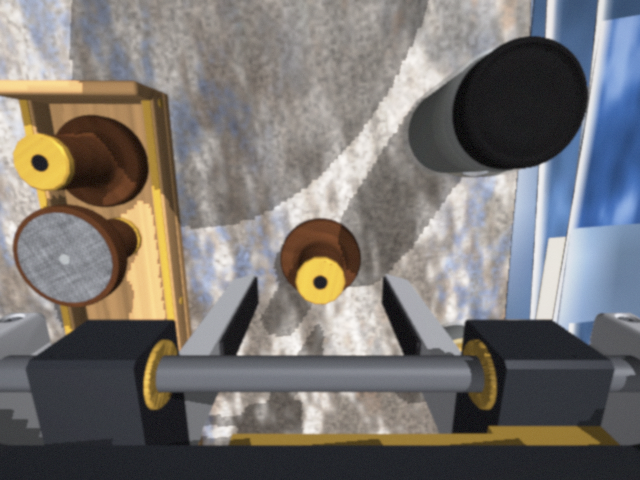

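View pics/scene4.png

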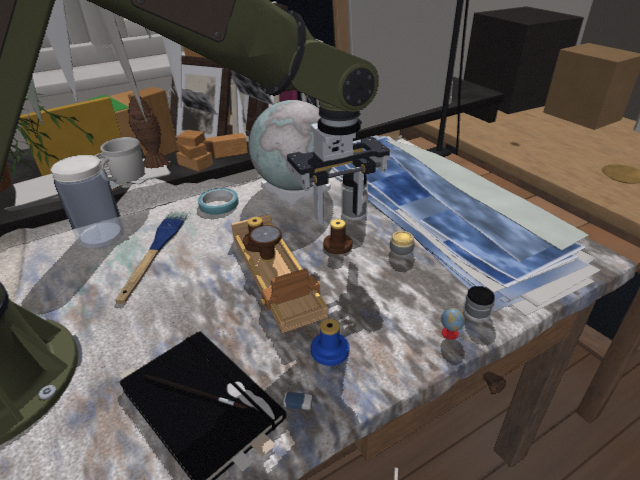

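The middle foot stands upright in the tray. In the wrist view the hub-up ring is at (320,281), the felt disc at (64,258) and the first foot's ring at (42,162).

```bash
python3 - <<'E'
from h import *
c=ctrl.camera("wrist");S=ctrl.camera("side")
print(plane(c,320,281,.056).round(4),"mid",plane(c,66,255,.064).round(4),"first",plane(c,42,162,.064).round(4))
f=blobs(S["pixels"],(80,15,60),(130,80,150),(255,175,300,225));print(f,[plane(S,a[0],a[1],.064).round(4) for a in f])
E
python3 -m pendant '[{"rx":-0.08,"ry":0,"rz":0,"tx":0,"ty":0,"tz":0.45,"grip":-0.5},{"rx":0,"ry":0,"rz":0,"tx":0,"ty":0,"tz":0.45,"grip":-0.5},{"rx":0,"ry":0,"rz":0,"tx":0,"ty":0,"tz":0.25,"grip":-0.5},{"rx":0,"ry":0,"rz":0,"tx":0,"ty":0,"tz":0.1,"grip":-0.5}]'
python3 go.py .619 .011 .12 1.469
```

```text
[0.6201 0.0106 0.056 ] mid [0.4767 0.0444 0.064 ] first [0.4789 0.0964 0.064 ]
[(266.1, 194.1, 27.5, [7.0, 10.6]), (294.4, 180.9, 91.0, [11.5, 15.1])] [array([0.4691, 0.0346, 0.064 ]), array([0.5146, 0.0792, 0.064 ])]
time_s: 9.07
ee_pos: [0.623, 0.0108, 0.1211]
eef_rot: [3.127, -0.003, 1.467]
force: [-0.9, 0.0, 0.2]
grip_width: 0.0704
shift u [-0.01 -0.1   0.03] turn u [ 0.21 -0.05 -0.03] shift u in final axes [-0.01 -0.1   0.03] q [-0.04  0.65  1.46  0.    1.02  0.06] F [-0.9  0.   0.2] w 0.0704
```

```bash
python3 -m pendant '[{"rx":0.2,"ry":0,"rz":0,"tx":0,"ty":-0.08,"tz":0.03,"grip":-0.1},{"rx":0,"ry":0,"rz":0,"tx":0,"ty":0,"tz":0,"grip":0.1},{"rx":0,"ry":0,"rz":0,"tx":0,"ty":0,"tz":0,"grip":0.3},{"rx":0,"ry":0,"rz":0,"tx":0,"ty":0,"tz":0,"grip":0.6},{"rx":0,"ry":0,"rz":0,"tx":0,"ty":0,"tz":0,"grip":1},{"rx":0,"ry":0,"rz":0,"tx":0,"ty":0,"tz":0,"grip":1},{"rx":0,"ry":0,"rz":0,"tx":0,"ty":0,"tz":0,"grip":1},{"rx":0,"ry":0,"rz":0,"tx":0,"ty":0,"tz":0,"grip":1}]' 20
python3 go.py .619 .011 .12 1.469
```

```text
time_s: 9.73
ee_pos: [0.6206, 0.0112, 0.1234]
eef_rot: [3.138, -0.004, 1.467]
force: [0.2, 1.3, -0.5]
grip_width: 0.0299
shift u [-0.01 -0.04  0.08] turn u [ 0.05 -0.05 -0.03] shift u in final axes [-0.01 -0.04  0.08] q [-0.04  0.64  1.46  0.    1.03  0.06] F [ 0.2  1.3 -0.5] w 0.0299
```

```bash
python3 -m pendant '[{"rx":0.05,"ry":0,"rz":0,"tx":0,"ty":0,"tz":-0.5,"grip":1},{"rx":0,"ry":0,"rz":0,"tx":0,"ty":0,"tz":-0.9,"grip":1},{"rx":0,"ry":0,"rz":0,"tx":0,"ty":0,"tz":-0.9,"grip":1},{"rx":0,"ry":0,"rz":0,"tx":0.15,"ty":-0.5,"tz":-0.2,"grip":1},{"rx":0,"ry":0,"rz":0,"tx":0.2,"ty":-0.8,"tz":0,"grip":1},{"rx":0,"ry":0,"rz":0,"tx":0.2,"ty":-0.8,"tz":0,"grip":1},{"rx":0,"ry":0,"rz":0,"tx":0.2,"ty":-0.7,"tz":0,"grip":1},{"rx":0,"ry":0,"rz":0,"tx":0,"ty":0,"tz":0,"grip":1}]'
python3 go.py .4695 -.0276 .19 1.467
```

```text
time_s: 10.4
ee_pos: [0.5075, 0.0529, 0.2269]
eef_rot: [-3.139, -0.004, 1.465]
force: [-1.5, -1.0, -0.8]
grip_width: 0.03
shift u [-2.11 -0.73  0.92] turn u [-0.03 -0.06 -0.03] shift u in final axes [-2.1  -0.74  0.92] q [0.03 0.29 1.72 0.   1.13 0.13] F [-1.5 -1.  -0.8] w 0.03
```

```bash
python3 -m pendant '[{"rx":0,"ry":-0.05,"rz":0,"tx":-0.5,"ty":-0.2,"tz":0,"grip":1},{"rx":0,"ry":0,"rz":0,"tx":-0.6,"ty":-0.2,"tz":0,"grip":1},{"rx":0,"ry":0,"rz":0,"tx":-0.6,"ty":-0.2,"tz":0.1,"grip":1},{"rx":0,"ry":0,"rz":0,"tx":-0.4,"ty":-0.13,"tz":0.2,"grip":1},{"rx":0,"ry":0,"rz":0,"tx":0,"ty":0,"tz":0.1,"grip":1},{"rx":0,"ry":0,"rz":0,"tx":0,"ty":0,"tz":0,"grip":1}]'
python3 go.py .4695 -.0276 .19 1.467
python3 - <<'E'
from h import *
for n in("wrist","scene"): 
    c=ctrl.camera(n);cv2.imwrite(f"pics/{n}5.png",c["pixels"])
E
```

```text
time_s: 10.9
ee_pos: [0.468, -0.0294, 0.212]
eef_rot: [3.14, -0.0, 1.468]
force: [0.3, 0.6, -0.9]
grip_width: 0.0298
shift u [0.05 0.03 0.55] turn u [ 0.02 -0.    0.02] shift u in final axes [0.05 0.03 0.55] q [-0.14  0.22  1.85  0.    1.07 -0.04] F [ 0.3  0.6 -0.9] w 0.0298
```

View pics/wrist5.png

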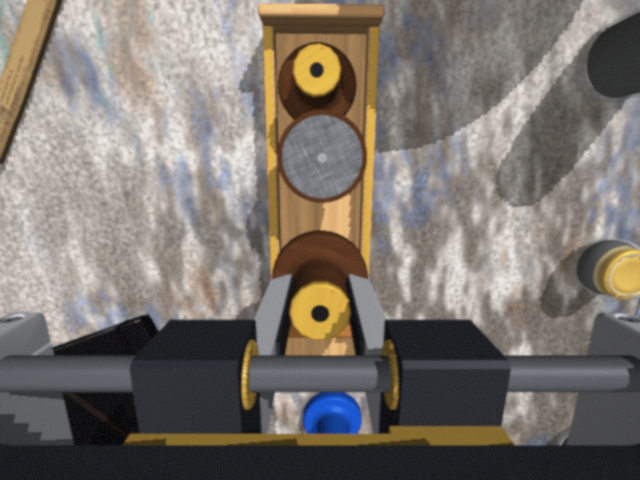

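```bash
python3 - <<'E'
from h import *
c=ctrl.camera("wrist");a=c["pixels"]
h=cv2.cvtColor(a,cv2.COLOR_BGR2HSV); m=cv2.inRange(h,(16,100,90),(30,255,255))
for r in (120,150,180,200,215,225):
    x=np.where(m[r,240:400])[0]+240; g=np.split(x,np.where(np.diff(x)>5)[0]+1); g=[(k[0],k[-1]) for k in g if len(k)>2]; L,R=g[0],g[-1]
    u=(L[0]+R[-1])/2; p=plane(c,u,r,.024); w=np.linalg.norm(plane(c,L[0],r,.024)-plane(c,R[1]+1,r,.024)); print(r,g,p.round(4),w.round(4))
print("brass held",plane(c,320,311,.212-.1234+.056), ctrl.get_obs()["ee_pos"])
E
```

```text
120 [(np.int64(265), np.int64(290)), (np.int64(351), np.int64(374))] [0.4786 0.0714 0.024 ] 0.0839
150 [(np.int64(267), np.int64(275)), (np.int64(365), np.int64(373))] [0.4768 0.0495 0.024 ] 0.0833
180 [(np.int64(268), np.int64(282)), (np.int64(363), np.int64(371))] [0.4741 0.0267 0.024 ] 0.0828
200 [(np.int64(268), np.int64(302)), (np.int64(339), np.int64(370))] [0.4721 0.0109 0.024 ] 0.0832
215 [(np.int64(269), np.int64(370))] [ 0.4712 -0.0013  0.024 ] 0.0833
225 [(np.int64(269), np.int64(370))] [ 0.4704 -0.0095  0.024 ] 0.0839
brass held [ 0.46836469 -0.02903173  0.1446    ] [ 0.4684741  -0.0285259   0.21265304]
```

The brown foot is centred over the channel: centreline x at this y is about 0.4685, and the TCP is at 0.4685. I'm lowering it.

```bash
python3 -m pendant '[{"rx":0,"ry":0,"rz":0,"tx":0,"ty":0,"tz":0.4,"grip":1},{"rx":0,"ry":0,"rz":0,"tx":0,"ty":0,"tz":0.5,"grip":1},{"rx":0,"ry":0,"rz":0,"tx":0,"ty":0,"tz":0.5,"grip":1},{"rx":0,"ry":0,"rz":0,"tx":0,"ty":0,"tz":0.2,"grip":1},{"rx":0,"ry":0,"rz":0,"tx":0,"ty":0,"tz":0,"grip":1}]'
python3 go.py .4685 -.028 .1315 1.467
```

```text
time_s: 11.47
ee_pos: [0.4718, -0.0252, 0.1487]
eef_rot: [3.134, -0.0, 1.475]
force: [-0.2, 0.4, -1.0]
grip_width: 0.0296
shift u [-0.08 -0.08  0.43] turn u [ 0.11 -0.01  0.11] shift u in final axes [-0.08 -0.07  0.43] q [-0.13  0.33  1.89  0.    0.92 -0.04] F [-0.2  0.4 -1. ] w 0.0296
```

```bash
python3 -m pendant '[{"rx":0.1,"ry":0,"rz":0.1,"tx":-0.08,"ty":-0.08,"tz":0.1,"grip":1},{"rx":0,"ry":0,"rz":0,"tx":0,"ty":0,"tz":0.2,"grip":1},{"rx":0,"ry":0,"rz":0,"tx":0,"ty":0,"tz":0.15,"grip":1}]'
python3 go.py .4685 -.028 .1315 1.467
```

```text
time_s: 11.72
ee_pos: [0.4695, -0.0276, 0.1321]
eef_rot: [3.138, -0.0, 1.468]
force: [0.2, 0.1, -0.9]
grip_width: 0.0294
shift u [-0.01 -0.02  0.02] turn u [ 0.05 -0.01  0.02] shift u in final axes [-0.01 -0.02  0.02] q [-0.14  0.35  1.9   0.    0.89 -0.03] F [ 0.2  0.1 -0.9] w 0.0294
```

```bash
python3 -m pendant '[{"rx":0.03,"ry":0,"rz":0,"tx":0,"ty":-0.02,"tz":0.04,"grip":1}]'
python3 -m pendant '[{"rx":0,"ry":0,"rz":0,"tx":0,"ty":0,"tz":0,"grip":0.4},{"rx":0,"ry":0,"rz":0,"tx":0,"ty":0,"tz":0,"grip":0},{"rx":0,"ry":0,"rz":0,"tx":0,"ty":0,"tz":0,"grip":-0.1},{"rx":0,"ry":0,"rz":0,"tx":0,"ty":0,"tz":0,"grip":-0.1},{"rx":0,"ry":0,"rz":0,"tx":0,"ty":0,"tz":-0.5,"grip":-0.1},{"rx":0,"ry":0,"rz":0,"tx":0,"ty":0,"tz":-0.9,"grip":-0.1},{"rx":0,"ry":0,"rz":0,"tx":0,"ty":0,"tz":-0.9,"grip":-0.1},{"rx":0,"ry":0,"rz":0,"tx":0,"ty":0,"tz":0,"grip":-0.1}]'
python3 go.py .4577 -.122 .19 1.467
python3 - <<'E'
from h import *
for n in("wrist","scene"): 
    c=ctrl.camera(n);cv2.imwrite(f"pics/{n}6.png",c["pixels"])
E
```

```text
time_s: 11.8
ee_pos: [0.4693, -0.0277, 0.1309]
eef_rot: [3.138, -0.0, 1.468]
force: [-2.0, 0.3, 23.4]
grip_width: 0.03
time_s: 12.47
ee_pos: [0.4688, -0.0278, 0.2259]
eef_rot: [3.141, -0.0, 1.468]
force: [0.4, 0.3, 1.6]
grip_width: 0.0517
shift u [-2.37 -0.03  0.9 ] turn u [ 0.01 -0.01  0.01] shift u in final axes [-2.37 -0.03  0.9 ] q [-0.14  0.2   1.83  0.    1.1  -0.03] F [0.4 0.3 1.6] w 0.0517
```

View pics/scene6.png

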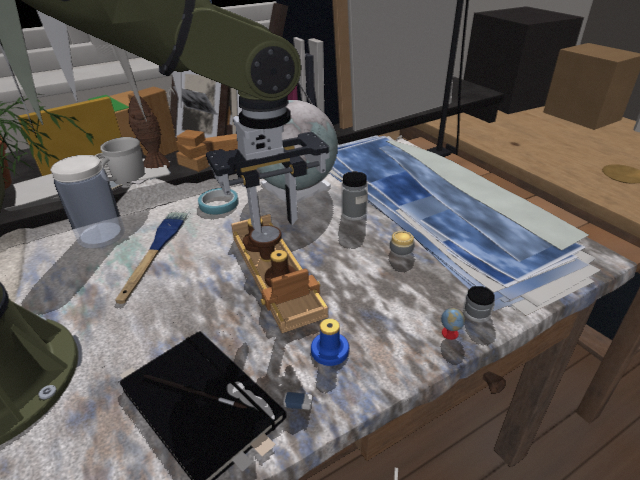

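View pics/wrist6.png

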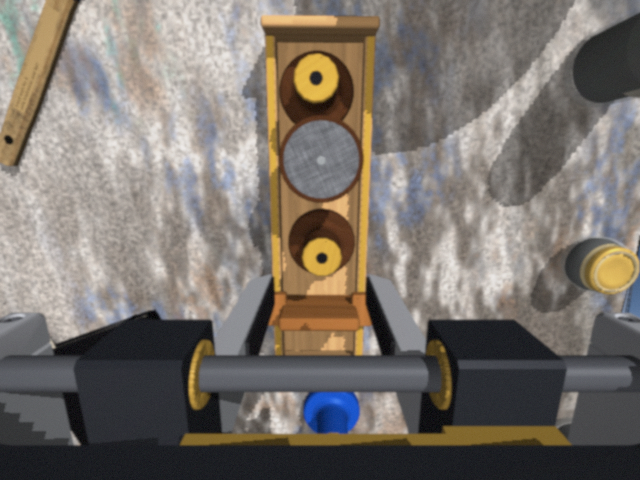

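The scene and wrist views show all three feet upright in one row inside the tray. The middle felt disc is at (321,160), the last ring at (321,257) and the follower at (321,310). Next I close the fingers and go down behind the follower.

```bash
python3 -m pendant '[{"rx":0,"ry":0,"rz":0,"tx":-0.6,"ty":0,"tz":0,"grip":1},{"rx":0,"ry":0,"rz":0,"tx":-0.7,"ty":0,"tz":0,"grip":1},{"rx":0,"ry":0,"rz":0,"tx":-0.7,"ty":0,"tz":0,"grip":1},{"rx":0,"ry":0,"rz":0,"tx":-0.6,"ty":0,"tz":0,"grip":1},{"rx":0,"ry":0,"rz":0,"tx":-0.2,"ty":0,"tz":0,"grip":1},{"rx":0,"ry":0,"rz":0,"tx":0,"ty":0,"tz":0,"grip":1}]'
python3 go.py .4592 -.1365 .135 1.467
```

```text
time_s: 13.07
ee_pos: [0.4533, -0.1419, 0.2133]
eef_rot: [-3.127, -0.003, 1.47]
force: [0.5, -0.4, -0.6]
grip_width: 0.0151
shift u [0.14 0.16 1.96] turn u [-0.21 -0.04  0.05] shift u in final axes [0.15 0.13 1.96] q [-0.38  0.24  1.82 -0.    1.1  -0.28] F [ 0.5 -0.4 -0.6] w 0.0151
```

```bash
python3 -m pendant '[{"rx":-0.2,"ry":-0.04,"rz":0.05,"tx":0.14,"ty":0.14,"tz":0.3,"grip":1},{"rx":0,"ry":0,"rz":0,"tx":0,"ty":0,"tz":0.5,"grip":1},{"rx":0,"ry":0,"rz":0,"tx":0,"ty":0,"tz":0.6,"grip":1},{"rx":0,"ry":0,"rz":0,"tx":0,"ty":0,"tz":0.4,"grip":1},{"rx":0,"ry":0,"rz":0,"tx":0,"ty":0,"tz":0,"grip":1}]'
python3 go.py .4592 -.1365 .135 1.467
python3 - <<'E'
from h import *
for n in("wrist","scene"): 
    c=ctrl.camera(n);cv2.imwrite(f"pics/{n}7.png",c["pixels"])
E
```

```text
time_s: 13.48
ee_pos: [0.4588, -0.1327, 0.1354]
eef_rot: [-3.139, -0.002, 1.466]
force: [-0.2, -0.3, -0.5]
grip_width: 0.0004
shift u [-0.09  0.02  0.01] turn u [-0.04 -0.02 -0.01] shift u in final axes [-0.09  0.02  0.01] q [-0.36  0.36  1.88  0.    0.91 -0.25] F [-0.2 -0.3 -0.5] w 0.0004
```

View pics/scene7.png

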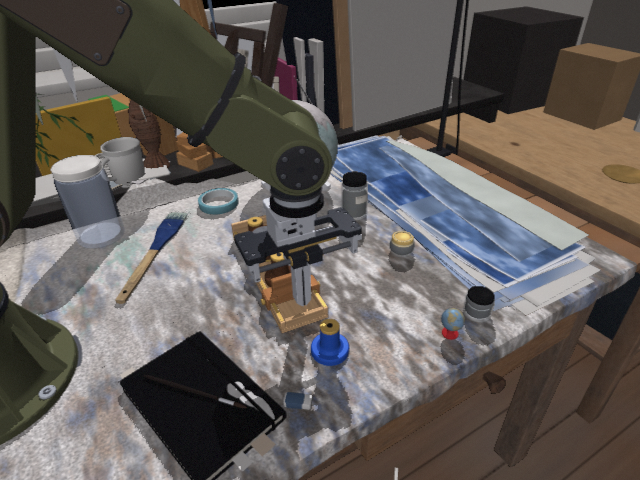

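View pics/wrist7.png

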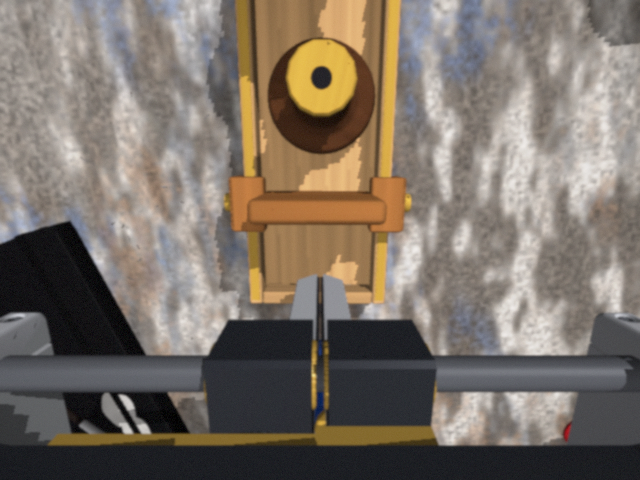

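```bash
python3 -m pendant '[{"rx":0,"ry":0,"rz":0,"tx":0.3,"ty":0,"tz":0.03,"grip":1},{"rx":0,"ry":0,"rz":0,"tx":0.3,"ty":0,"tz":0,"grip":1},{"rx":0,"ry":0,"rz":0,"tx":0.25,"ty":0,"tz":0,"grip":1},{"rx":0,"ry":0,"rz":0,"tx":0.25,"ty":0,"tz":0,"grip":1},{"rx":0,"ry":0,"rz":0,"tx":0.25,"ty":0,"tz":0,"grip":1},{"rx":0,"ry":0,"rz":0,"tx":0.25,"ty":0,"tz":0,"grip":1}]'
python3 go.py .4695 -.040 .135 1.467
```

```text
time_s: 14.08
ee_pos: [0.4679, -0.0659, 0.1408]
eef_rot: [3.137, 0.002, 1.466]
force: [0.3, -5.9, -4.1]
grip_width: 0.0004
shift u [ 0.65 -0.03  0.14] turn u [ 0.07  0.03 -0.01] shift u in final axes [ 0.65 -0.03  0.15] q [-0.22  0.34  1.89 -0.    0.91 -0.11] F [ 0.3 -5.9 -4.1] w 0.0004
```

```bash
python3 -m pendant '[{"rx":0.05,"ry":0,"rz":0,"tx":0.2,"ty":-0.05,"tz":0.12,"grip":1},{"rx":0,"ry":0,"rz":0,"tx":0.2,"ty":0,"tz":0.05,"grip":1},{"rx":0,"ry":0,"rz":0,"tx":0.15,"ty":0,"tz":0.05,"grip":1}]'
python3 go.py .4675 -.040 .135 1.467
```

```text
time_s: 14.33
ee_pos: [0.4696, -0.0413, 0.1342]
eef_rot: [3.135, 0.004, 1.468]
force: [-1.5, -6.9, 6.5]
grip_width: 0.0002
shift u [ 0.03 -0.06 -0.02] turn u [0.1  0.06 0.01] shift u in final axes [ 0.03 -0.06 -0.02] q [-0.16  0.35  1.9  -0.01  0.89 -0.06] F [-1.5 -6.9  6.5] w 0.0002
```

Near the expected stop, so I'm using small pushes and watching the force.

```bash
python3 -m pendant '[{"rx":0.1,"ry":0.05,"rz":0,"tx":0.08,"ty":-0.05,"tz":0,"grip":1}]'; python3 -m pendant '[{"rx":0,"ry":0,"rz":0,"tx":0.08,"ty":0,"tz":0,"grip":1}]';  python3 -m pendant '[{"rx":0,"ry":0,"rz":0,"tx":0.08,"ty":0,"tz":0,"grip":1}]'
```

```text
time_s: 14.42
ee_pos: [0.4685, -0.037, 0.1346]
eef_rot: [3.14, 0.002, 1.469]
force: [4.2, -7.5, -2.7]
grip_width: 0.0007
time_s: 14.5
ee_pos: [0.4687, -0.0346, 0.1347]
eef_rot: [3.14, 0.006, 1.47]
force: [-8.1, -47.8, -3.7]
grip_width: 0.0004
time_s: 14.58
ee_pos: [0.4688, -0.0336, 0.1348]
eef_rot: [3.14, 0.013, 1.472]
force: [-5.6, -54.5, -6.2]
grip_width: 0.0003
```

```bash
python3 - <<'E'
from h import *
for n in("wrist","side","scene"): 
    c=ctrl.camera(n);cv2.imwrite(f"pics/{n}8.png",c["pixels"])
E
```

```text
(no output)
```

View pics/wrist8.png

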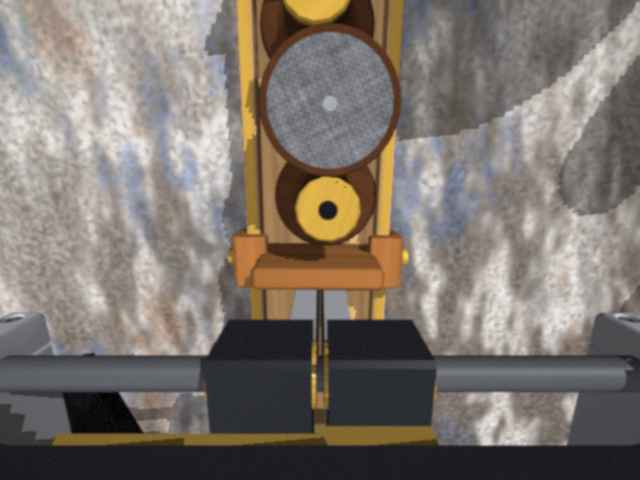

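The force jumped from 8 to 50 N with almost no further travel, so the row is packed. I'll back off, lift, and measure.

```bash
python3 -m pendant '[{"rx":0,"ry":0,"rz":0,"tx":-0.15,"ty":0,"tz":0,"grip":1},{"rx":0,"ry":0,"rz":0,"tx":-0.5,"ty":0,"tz":0,"grip":1},{"rx":0,"ry":0,"rz":0,"tx":-0.7,"ty":0,"tz":-0.5,"grip":1},{"rx":0,"ry":0,"rz":0,"tx":-0.5,"ty":0,"tz":-0.8,"grip":1},{"rx":0,"ry":0,"rz":0,"tx":-0.3,"ty":0,"tz":-0.9,"grip":1},{"rx":0,"ry":0,"rz":0,"tx":0,"ty":0,"tz":-0.9,"grip":1},{"rx":0,"ry":0,"rz":0,"tx":0,"ty":0,"tz":-0.5,"grip":1},{"rx":0,"ry":0,"rz":0,"tx":0,"ty":0,"tz":0,"grip":1}]'
python3 - <<'E'
from h import *
for n in("wrist","side","scene"): 
    c=ctrl.camera(n);cv2.imwrite(f"pics/{n}9.png",c["pixels"])
a=cv2.imread("pics/scene9.png")[200:350,220:360];cv2.imwrite("pics/scene9z.png",cv2.resize(a,None,fx=4,fy=4,interpolation=cv2.INTER_CUBIC))
E
```

```text
time_s: 15.4
ee_pos: [0.4595, -0.1172, 0.2878]
eef_rot: [3.14, 0.012, 1.472]
force: [0.8, 0.6, 0.0]
grip_width: 0.0001
```

View pics/wrist9.png

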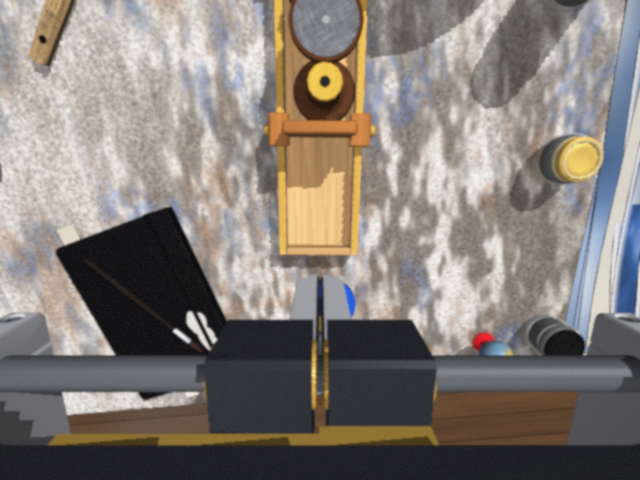

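View pics/scene9z.png

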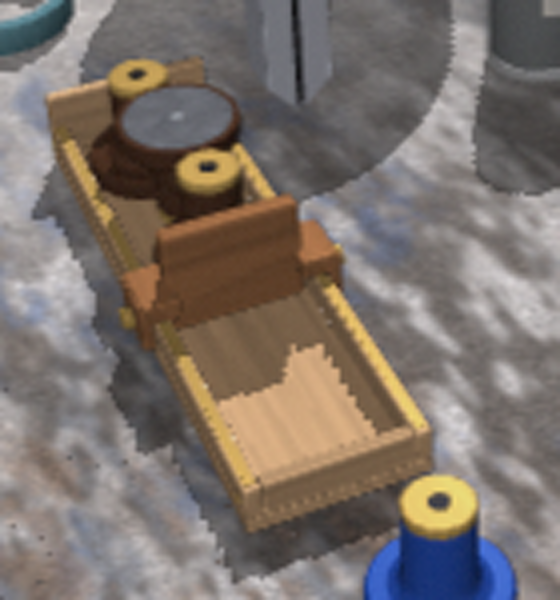

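View pics/side9.png

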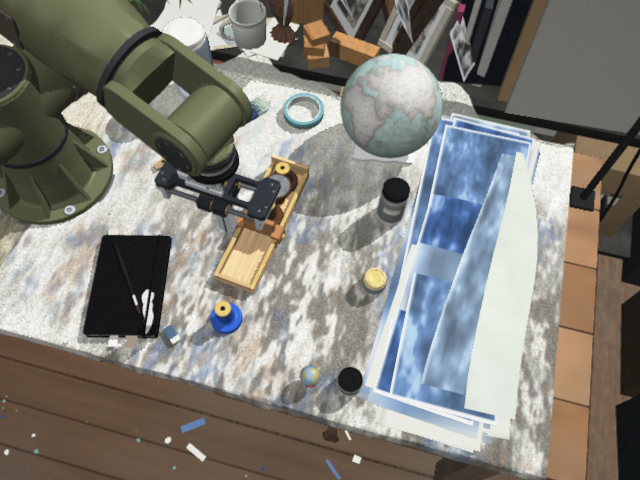

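```bash
python3 -m pendant '[{"rx":0,"ry":-0.1,"rz":0.05,"tx":0.6,"ty":0,"tz":0,"grip":1},{"rx":0,"ry":-0.05,"rz":0.05,"tx":0.7,"ty":0,"tz":0,"grip":1},{"rx":0,"ry":0,"rz":0,"tx":0.5,"ty":0,"tz":0,"grip":1},{"rx":0,"ry":0,"rz":0,"tx":0,"ty":0,"tz":0,"grip":1},{"rx":0,"ry":0,"rz":0,"tx":0,"ty":0,"tz":0,"grip":1}]'
python3 - <<'E'
from h import *
c=ctrl.camera("wrist");p=c["pixels"];cv2.imwrite("pics/w10.png",p)
cv2.imwrite("pics/w10z.png",cv2.resize(p[0:260,210:430],None,fx=2.3,fy=2.3,interpolation=cv2.INTER_CUBIC))
print(blobs(p,(18,110,90),(32,255,255),(285,0,360,280),100),blobs(p,(80,10,40),(130,80,160),(280,60,370,230),300))
E
```

```text
time_s: 15.97
ee_pos: [0.4641, -0.0408, 0.2732]
eef_rot: [-3.124, 0.02, 1.466]
force: [-0.2, -0.2, -0.1]
grip_width: 0.0003
[(302.2, 252.1, 799.5, [38.9, 61.6]), (332.4, 173.5, 1010.5, [35.5, 36.3]), (326.9, 55.5, 1317.0, [38.9, 43.2]), (288.0, 164.3, 798.0, [6.0, 289.2])] [(333.6, 116.2, 3171.0, [61.1, 66.1])]
```

View pics/w10z.png

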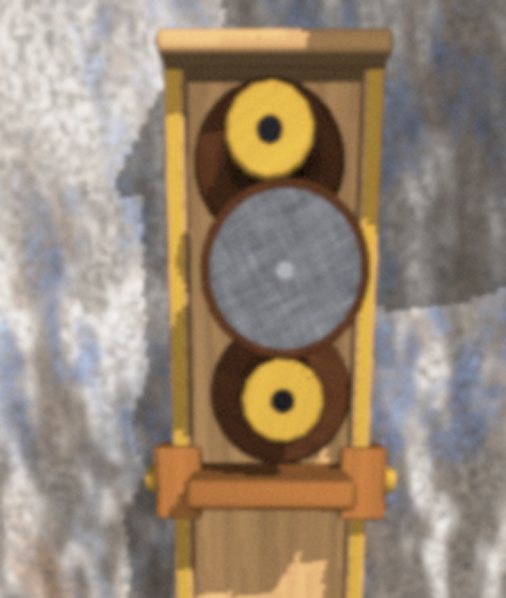

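```bash
python3 - <<'E'
from h import *
c=ctrl.camera("wrist");C=ctrl.camera("scene")
a,m,l=[plane(c,u,v,.064) for u,v in((326.9,55.5),(333.6,116.2),(332.4,173.5))]
print(a.round(4),m.round(4),l.round(4),"d",np.linalg.norm(a-m),np.linalg.norm(m-l),np.linalg.norm(a-l))
cx=lambda y:.4684+(y+.028)*.104
for p in(a,m,l): print("x off",((p[0]-cx(p[1]))*.995).round(4))
z=lambda u,v,h:plane(c,210+u/2.3,v/2.3,h)
print("end wall inner top",z(275,57,.042).round(4),"follower top front/rear",z(270,472,.062).round(4),z(270,508,.062).round(4))
f=z(270,472,.062);w=z(275,57,.042);print("gap end-follower",((w-f)[:2]@[.104,.9946]).round(4),"expected 0.150")
for n,uv in(("first",(254.3,219.3)),("mid",(265,229.3)),("last",(271.8,243))): print(n,plane(C,*uv,.064).round(4))
S=ctrl.camera("side");print("ink",blobs(S["pixels"],(18,110,110),(32,255,255),(355,260,395,300)))
E
```

```text
[0.4809 0.1036 0.064 ] [0.4819 0.059  0.064 ] [0.4766 0.0137 0.064 ] d 0.04459328761121769 0.0455732251338121 0.08994809080177381
x off -0.0012
x off 0.0044
x off 0.0038
end wall inner top [0.4859 0.1312 0.042 ] follower top front/rear [ 0.4697 -0.013   0.062 ] [ 0.4683 -0.0269  0.062 ]
gap end-follower 0.1451 expected 0.150
first [0.4805 0.0981 0.064 ]
mid [0.4836 0.055  0.064 ]
last [0.4753 0.008  0.064 ]
ink []
```

```bash
python3 - <<'E'
from station import ctrl
print(ctrl.hand_in(), ctrl.get_obs()["time_s"])
E
```

```text
the job is handed in; nothing more can be done
the job is handed in; nothing more can be done
```

The tray is packed and handed in. The hub-down foot is in the middle, the brown hub-up foot is behind it, and the follower is pushed up against the row. The hand-in gave no verdict; the last clock reading before it was about 16 s of the 64 s.

What the last checks showed:
- **Row:** all three feet stand upright in the pictures, with the flanges overlapping. The axes are about 44.6 mm and 45.6 mm apart (45 is touching), and the outer two are about 90 mm apart. The middle foot is about 4 mm off the centre line.
- **Follower:** on the last pushes the force jumped from 8 N to about 50 N with almost no further travel, so it is hard against the row. The gap between follower and end wall read 145 mm in the image, against the 150 mm expected. I took that as measurement error and did not resolve it.
- **Camera disagreement:** the scene camera places the feet about 4–6 mm nearer the robot's right than the wrist camera. It agrees that the order is right and the row is packed.
- **Jar and ink pot:** they stand where they were in the last side picture, and the arm did not come near them. My final colour check for the ink pot returned nothing, so I have no measured figure for it.

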